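Draw one tin out of a tight row and set it on the turntable

TASK

The bare aluminium tin stands tight in a row between other things and against the tray's back wall, so it cannot be gripped: rest the closed fingertips on its thin lid and, pressing gently enough not to dent it, draw the tin forward along the tray floor until it is completely clear of the two blue tins, which stay where they are. Then pick it up by its sides and set it down softly, lid up and wholly on the wooden turntable, not touching the grey jar. Leave the jar, stapler and tape where they are.

Things in the scene. Friction and masses are not known exactly. Their poses are not given: they have to be found in the camera images.
- tray: Fixed open-fronted tray of smooth varnished wood. Origin: under the middle place of the row, on the table. Its -x points out of the open front, y along the row. Floor top 6 mm up, from x=-170 to +45 mm, 200 mm wide. Back wall at x=+45, 24 mm above the floor; side cheeks 20 mm above the floor, inner faces y=+-91, only from x=-10 to +45, so the front part is open at the sides.
- tin_center (a point): Centre of the tin to move (tin; bare aluminium, 90 x 60 x 26 mm along its x, y, z, 0.2-0.45 kg), 13 mm above its underside. Starts in any of the 3 places, x axis along the tray's. Its tight slip lid (tin_lid) stands 0 to 8 mm proud, not measured: lid top 13 to 21 mm above this point. The lid stays so, gives 0.5 mm at 10 N and dents above 15 N; pressing 5 to 10 N is needed to draw the tin.
- blue_tin_1_center (a point): Centre of a blue-lidded tin of the same build (90 x 60 x 26 mm, loose), 13 mm above its underside; its lid too may stand up to 8 mm proud. Places in the row are 60 mm apart, the tins touch.
- blue_tin_2_center (a point): Centre of the other blue-lidded tin, same size and build as the first, 13 mm above its underside.
- turntable_top (a point): Centre of the top face of the round wooden turntable, 280 mm across, flat and rimless, top 34 mm above the table. Its disc (turntable_disc) turns stiffly on a fixed foot about this upright axis.
- jar_center (a point): Centre of the closed grey ceramic jar on the turntable, 72 mm across at the widest, 94 mm high with its knob; the point is 47 mm above its foot. It stands on the half of the turntable away from the robot.
- stapler: Yellow plastic stapler with a black foot, 145 x 36 mm, 58 mm high, beside the tray. Origin: centre of its underside, x along its length.
- tape: Roll of clear tape lying flat on the table beyond the tray, 100 mm across, 25 mm high, cardboard core. Origin: centre of its underside.
There are look-alikes about, which are no part of the job. What is shaped like the part that bears tin_center but pink, purple or red is not meant.

How it is judged:
On the way:
1. the aluminium tin lies on the tray floor, drawn forward clear of the row (x of tin_center in the frame of tray below -0.092 m and height (world z) of tin_center below 0.023 m), for 0.2 s.
At the end, for the whole second after the job is handed in: The tin lies flat, lid up, at rest on the turntable, its centre within 100 mm of the axis, not touching the jar; the blue tins are within 8 mm of where they began, the jar within 25 mm, the stapler and tape within 20 mm (horizontal distance between tin_center and turntable_top below 0.1 m and height (world z) of tin_center between 0.043 and 0.051 m and angle between tin_center's own z axis and vertical below 0.1 rad and linear speed of tin below 0.02 m/s and contact force between tin and jar below 0.2 N and distance of each of blue_tin_1_center, blue_tin_2_center from where it was at the start of the episode below 0.008 m and distance of jar_center from where it was at the start of the episode below 0.025 m and distance of each of stapler, tape from where it was at the start of the episode below 0.02 m).
It fails at once if the thin lid of the aluminium tin is dented (contact force between anything else and tin_lid above 15 N).
It fails at once if the tin is dropped or slammed onto the turntable (contact force between tin and turntable_disc above 40 N).
It fails at once if a blue tin is shifted (distance of any of blue_tin_1_center, blue_tin_2_center from where it was at the start of the episode above 0.008 m).
It fails at once if the jar, stapler or tape is disturbed (distance of jar_center from where it was at the start of the episode above 0.025 m or distance of any of stapler, tape from where it was at the start of the episode above 0.02 m).
It also fails if it takes over 72 s, if anything falls off the work surface, if the arm or the gripper's body presses on something with over 40 N, if the wrist force passes 120 N, or if a joint passes its speed limit or range.

ROBOT

A 6-joint arm with a two-finger parallel gripper is mounted at the origin on the work surface. World frame = base frame: x ahead of the robot, y to its left, z up, the work surface at z = 0. Lengths are in m, angles in rad, forces in N, time in s.
With the tool pointing down it reaches from about 0.3 to 0.775 m from the base axis. Payload 14.6 kg.
Tool frame: the origin (TCP) lies midway between the tips of the shut fingers; the grasp point (between the pads) lies 19 mm behind it (ctrl.tcp_to_grasp is the z of the grasp point in the tool frame, in m); z points along the fingers, y is the line along which they close (so a half turn about z gives the same grasp; the last joint's range is limited). The gripper opens to 94 mm and grips with 3 to 60 N. Pads are 16 mm wide; open, the fingers measure 119 mm over their backs; the gripper's body (75 mm by 177 mm) begins 78 mm behind the grasp point.
Start: joints at [1.057, 0.3, 1.521, -0, 1.321, -0.067], TCP at [0.238, 0.496, 0.205] pointing down, gripper open.
Joint ranges: [-3.03, 3.03], [-0.79, 2.21], [0.23, 2.52], [-1.04, 4.18], [0, 3.07], [-2.55, 2.55]. Speed limits (rad/s): [2.22, 2.22, 2.57, 3.14, 3.14, 3.14].

INTERFACE

Orientations are given as [roll, pitch, yaw] about the fixed x, y, z axes, in that order (R = Rz(yaw) Ry(pitch) Rx(roll)).
In Python, from station import monitor, camera, ctrl gives the robot as it stands.
- The arm moves only by the tool apply_moves, never from a script. Its argument "plan" is one flat list of numbers, 4 for each row, row after row: the shift along the tool's x, y, z in mm, then the turn about the tool's z in rad. In form: [dx, dy, dz, spin, dx, dy, dz, spin, ...]. A call has 1 to 20 rows; each row shifts and turns the commanded pose from where the row before left it, along the tool's axes as they then stand; what a row does not reach is not made up. A row lasts 1/10 s, in which the tool goes at most 50 mm and 8.59 degrees, less where a joint would pass 70% of its speed; a pose out of reach is approached as far as the arm can. A call is refused whole if a number of a shift passes 50 or a number of a turn 0.15, either way. A call with a gripper value outside its range is refused whole. "hand" is the gripper command: -1 is shut, 1 is fully open, values between are in proportion, set as the call begins (left out, the last holds). The fingers move at their own pace and stop on an object; "squeeze" is the grip in N (left out, the last holds). Time passes only in rows, so rows that do not move let the fingers close. It gives the time, the measured TCP pose, the force, the opening and the grip force at its end, in the units of the state.
- monitor.get_obs(): the state, without advancing time (a new reading comes with each control period).
- camera(name): name is "scene" or "side" or "wrist"; returns a dict with "image" (420x560x3 uint8, red, green, blue), "range_z" (420x560 float32, m along the optical axis (not along the pixel's ray), 0 where there is no reading), "mtx" (3x3 intrinsics, pixels), "rvec" (rotation vector, rad) and "tvec" (3), from world to camera coordinates, as OpenCV has them. Camera axes: x right, y down, z forward; pixel columns grow to the right and rows downward; lengths in m; the calibration is good to about 2 mm. A picture is of the moment at which its call begins.
- ctrl.hand_in(): hands the job in; it is judged then, once.
The state is a dict: "time_s": time; "qpos": joint angles; "joint_vel": joint speeds; "tau": joint torques, N m; "ee_pos": TCP position; "eef_rot": TCP orientation; "force": force on the tool from outside, world axes, zero at the start; "moment": the same for the moment, N m; "grip_width": finger opening in m; "grip_force": force on a finger pad.
Only numpy, scipy, OpenCV 4.12 (cv2) and the standard library are available. Lean on these libraries where they do the work, as an engineer would, in place of code of your own. Each camera call takes 0.05 s, during which the arm holds its last target. There are 200 camera calls.

## Working session

There is one attempt and no reset: what is moved stays moved. The work goes in short steps, Python scripts to look and compute and a tool call to move; the robot and the scene stay as the last step left them, time stands still between calls to the robot, and variables do not carry over. Pictures are saved under pics/ and viewed, at most 10 in all, crops included, and the job is handed in when it is done.

Besides the shell and the picture viewer there is one more tool, called by a JSON object that holds its "name" and its "arguments". apply_moves: Moves the arm, as the interface text tells. Its arguments: {"type":"object","properties":{"plan":{"type":"array","items":{"type":"number"}},"hand":{"type":"number"},"squeeze":{"type":"number"}},"required":["plan"]}

```bash
mkdir -p pics; cat > h.py <<'E'
import numpy as np, cv2
from station import monitor, camera, ctrl
def cloud(c):
    K=c["mtx"];R,_=cv2.Rodrigues(np.array(c["rvec"],float));t=np.array(c["tvec"]).ravel()
    z=c["range_z"];v,u=np.mgrid[:z.shape[0],:z.shape[1]]
    p=np.stack([(u-K[0,2])/K[0,0]*z,(v-K[1,2])/K[1,1]*z,z],-1)
    P=(p-t)@R
    P[z<=0]=np.nan
    return P
def save(c,n): cv2.imwrite(n,c["image"][:,:,::-1])
E
python3 - <<'E'
from h import *
o=monitor.get_obs();print(o)
a=camera("scene");b=camera("side")
np.savez("c0.npz",s=a["image"],d=b["image"],sP=cloud(a),dP=cloud(b))
save(a,"pics/s0.png");save(b,"pics/d0.png")
E
```

```text
{'time_s': 0.0, 'qpos': array([ 1.05736557e+00,  3.00483462e-01,  1.52162405e+00, -9.90371596e-06,
        1.32068066e+00, -6.65890012e-02]), 'joint_vel': array([ 0.00147046,  0.00132123, -0.00114852, -0.00171912,  0.00019631,
       -0.00065378]), 'tau': array([ 1.72010099e-03, -5.31794930e+01, -3.52750075e+01,  7.09187379e-02,
        2.41974351e-02, -7.66186781e-05]), 'ee_pos': array([0.23752922, 0.49575791, 0.20486137]), 'eef_rot': array([-3.14039914e+00, -6.99785332e-05,  2.69475331e+00]), 'force': array([-0.34999298, -0.35916109,  0.49502663]), 'moment': array([-0.05228322,  0.01149156, -0.0137232 ]), 'grip_force': 0.0, 'grip_width': 0.09433213975148799}
```

View pics/s0.png

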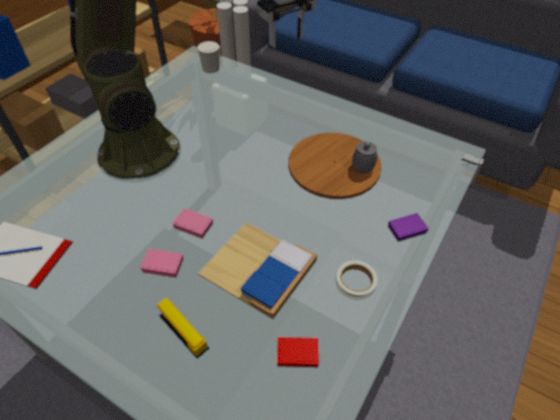

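View pics/d0.png

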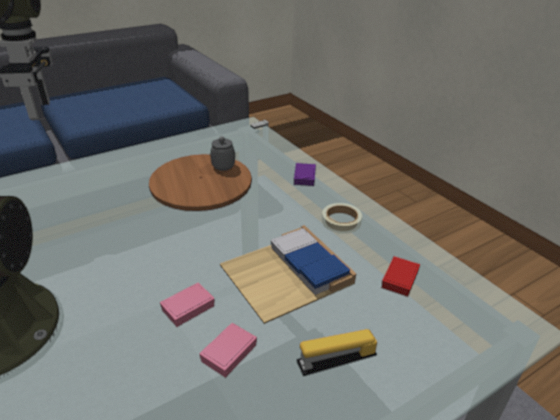

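The aluminium tin is the row's left end: scene (293,255), side (295,241). The two blue tins are at scene (272,283). The tray front is at scene (228,252), the turntable at (335,163) and the jar at (365,157).

```bash
cat > m.py <<'E'
from h import *
f=np.load("c0.npz")
for k in "sd":
    im=f[k];P=f[k+"P"];hsv=cv2.cvtColor(im,cv2.COLOR_RGB2HSV).astype(int)
    H,S,V=hsv[...,0],hsv[...,1],hsv[...,2]
    x,y,z=P[...,0],P[...,1],P[...,2]
    roi=(np.hypot(x,y)<1.1)&(z>-.02)&(z<.2)
    def rep(n,m):
        m=m&roi;n_,l,st,_=cv2.connectedComponentsWithStats(m.astype(np.uint8))
        for i in range(1,n_):
            if st[i,4]<60: continue
            q=P[l==i]; r=cv2.minAreaRect((q[:,:2]*1000).astype(np.float32))
            print(k,n,st[i,:5],"mean",np.nanmean(q,0).round(4),"z pct",np.nanpercentile(q[:,2],[5,50,95]).round(4),"rect",np.round(r[0],1),np.round(r[1],1),round(r[2],1))
    rep("blue",(H>100)&(H<125)&(S>140)&(z>.015))
    rep("blueTop",(H>100)&(H<125)&(S>140)&(z>.028))
    rep("tin",(S<60)&(V>120)&(z>.026)&(z<.06))
    rep("wood",(H>8)&(H<25)&(S>70)&(z>.003)&(z<.012))
    rep("tt",(H<20)&(S>90)&(z>.029)&(z<.039))
    rep("jar",(S<80)&(z>.045)&(V<150))
    rep("yel",(H>20)&(H<33)&(S>180))
    rep("tape",(z>.018)&(z<.03)&(S<90)&(V>140))
E
python3 m.py
```

```text
s blue [ 0 16 10 13 90] mean [-1.0128  0.2763  0.0306] z pct [0.0177 0.0311 0.0419] rect [-1014.6   280.3] [35.2 65.3] 44.9
s blue [ 242  257   56   50 1465] mean [ 0.6243 -0.2069  0.0354] z pct [0.0294 0.0363 0.0408] rect [ 623.2 -203.3] [119.9  85.3] 89.2
s blueTop [ 242  257   55   50 1454] mean [ 0.6243 -0.2073  0.0355] z pct [0.0295 0.0363 0.0408] rect [ 623.5 -203.4] [118.9  85.9] 87.9
s tin [270 240  42  33 715] mean [ 0.6273 -0.1124  0.0311] z pct [0.0279 0.0311 0.0341] rect [ 625.6 -110.2] [65.  91.6] 87.9
s wood [ 199  224   81   88 2594] mean [ 0.5145 -0.1766  0.0055] z pct [0.0034 0.0054 0.0081] rect [ 549.5 -169.4] [200.6 191.9] 88.5
s wood [162 313  27  35  74] mean [ 0.5011 -0.4116  0.0066] z pct [0.0043 0.0064 0.0096] rect [ 503.2 -412.4] [  5.5 108.1] 74.6
s tt [ 289  133   92   64 3924] mean [0.558  0.2302 0.0328] z pct [0.03   0.0327 0.0357] rect [559.9 243.5] [267.3 279.5] 59.8
s jar [198  45  23  19 231] mean [-0.0771  0.4792  0.0679] z pct [0.0482 0.0675 0.0878] rect [-82.  505.8] [105.2  62. ] 72.2
s jar [ 98 108  19  29  98] mean [-0.0121 -0.0702  0.1384] z pc
[... 1267 characters left out ...]
 z pct [0.0037 0.0057 0.0079] rect [ 560.1 -168.5] [201.7 220.7] 88.8
d tt [ 149  155  102   54 3970] mean [0.5443 0.234  0.0339] z pct [0.0315 0.0339 0.0362] rect [553.4 245.2] [267.8 276.3] 33.8
d jar [210 136  25  34 656] mean [0.6311 0.2558 0.0867] z pct [0.0509 0.0888 0.1134] rect [636.7 267.5] [64.7 63.8] 29.8
d jar [   0  226   41  114 2073] mean [ 0.0679 -0.0509  0.109 ] z pct [0.0489 0.0916 0.1947] rect [ 77.5 -35.7] [144.5  63.7] 63.7
d tape [322 203  40  23 274] mean [ 0.7859 -0.0805  0.0244] z pct [0.0222 0.0244 0.0265] rect [790.  -75.4] [99.1 98.1] 57.7
d tape [199 323  45  44 208] mean [ 0.3351 -0.2944  0.0251] z pct [0.0227 0.0251 0.0275] rect [ 355.7 -288.8] [88.1 56.7] 22.7
```

{"name": "apply_moves", "arguments": {"plan": [0, 0, 0, -0.1, 0, 0, 0, -0.1, 0, 0, 0, -0.1, 0, 0, 0, -0.11], "hand": -1, "squeeze": 20}}

```text
time_s: 0.5
ee_pos: [0.2376, 0.4959, 0.2051]
eef_rot: [-3.141, -0.0, 3.109]
force: [-0.1, -0.2, 0.6]
grip_width: 0.0653
grip_force: 0.0
```

{"name": "apply_moves", "arguments": {"plan": [-22, -33, 0, 0, -22, -33, 0, 0, -22, -33, 0, 0, -22, -33, 0, 0, -22, -33, 0, 0, -22, -33, 0, 0, -22, -33, 0, 0, -22, -33, 0, 0, -22, -33, 0, 0, -22, -33, 0, 0, -22, -33, 0, 0, -22, -33, 0, 0, -22, -33, 0, 0, -22, -33, 0, 0, -22, -33, 0, 0, -22, -33, 0, 0, -22, -33, 0, 0, -20, -33, 0, 0, 0, 0, 0, 0, 0, 0, 0, 0]}}

```text
time_s: 2.5
ee_pos: [0.6093, -0.1124, 0.2046]
eef_rot: [3.141, -0.001, 3.104]
force: [0.1, 0.7, 0.1]
grip_width: 0.0008
grip_force: 0.0
```

```bash
python3 - <<'E'
from h import *
print(monitor.get_obs())
w=camera("wrist");save(w,"pics/w0.png");np.savez("w0.npz",i=w["image"],P=cloud(w),K=w["mtx"],r=w["rvec"],t=w["tvec"])
E
```

```text
{'time_s': 2.5, 'qpos': array([-2.41575930e-01,  4.58187598e-01,  1.30660026e+00,  1.26371025e-04,
        1.37821361e+00, -1.77450648e+00]), 'joint_vel': array([ 0.03041656, -0.02802975,  0.01981162,  0.00091505, -0.00055838,
        0.00336708]), 'tau': array([ -2.10136928, -61.42570496, -36.90702081,  -0.1227524 ,
         0.06645091,  -0.13085099]), 'ee_pos': array([ 0.6092786 , -0.11238958,  0.20461087]), 'eef_rot': array([ 3.14118621e+00, -1.35459757e-03,  3.10370287e+00]), 'force': array([0.05097761, 0.65442788, 0.09269505]), 'moment': array([0.06473809, 0.03477505, 0.04404851]), 'grip_force': 0.0, 'grip_width': 0.0007755228465589044}
```

View pics/w0.png

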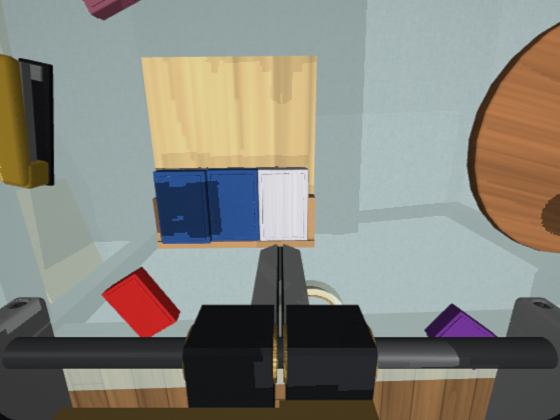

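The wrist view looks along the closed fingers. The white tin is at (283,205), the blues at (182,207) and (233,206), and the tray front is at the top. I'll measure the edges.

```bash
python3 - <<'E'
from h import *
f=np.load("w0.npz");im,P=f["i"],f["P"];K=f["K"];R,_=cv2.Rodrigues(f["r"]);t=f["t"].ravel()
hsv=cv2.cvtColor(im,cv2.COLOR_RGB2HSV).astype(int);H,S,V=hsv[...,0],hsv[...,1],hsv[...,2]
roi=np.zeros(H.shape,bool);roi[150:248,140:325]=1
def plane(pts,z):
    d=np.c_[(pts[:,0]-K[0,2])/K[0,0],(pts[:,1]-K[1,2])/K[1,1],np.ones(len(pts))]@R
    c=-R.T@t; return c+d*((z-c[2])/d[:,2])[:,None]
zt=P[...,2]
for n,m in(("tin",(S<50)&(V>150)&roi&(zt>.02)),("blue",(H>100)&(H<125)&(S>140)&roi)):
    m=cv2.morphologyEx(m.astype(np.uint8),cv2.MORPH_OPEN,np.ones((3,3)))
    cs=max(cv2.findContours(m,0,2)[0],key=cv2.contourArea).reshape(-1,2)
    z=np.median(zt[m>0]);r=cv2.minAreaRect((plane(cs,z)[:,:2]*1000).astype(np.float32));print(n,z,r)
for u in(170,182,195,220,233,245,270,283,298):print(u,np.nanmedian(zt[180:235,u]).round(4))
m=((H>8)&(H<28)&(S>70)&(zt<.02));m[:, :135]=0;m[170:]=0;m[:,330:]=0
cs=max(cv2.findContours(m.astype(np.uint8),0,2)[0],key=cv2.contourArea).reshape(-1,2)
print("floor",cv2.minAreaRect((plane(cs,.006)[:,:2]*1000).astype(np.float32)))
E
```

```text
tin 0.031640289096114556 ((623.1932983398438, -109.08670043945312), (59.269195556640625, 88.46640014648438), 88.56608581542969)
blue nan ((nan, nan), (0.0, 0.0), 0.0)
170 0.0392
182 0.0393
195 0.0393
220 0.0318
233 0.032
245 0.0319
270 0.0319
283 0.0322
298 0.0319
floor ((515.7493286132812, -166.51412963867188), (199.27374267578125, 127.92689514160156), 87.75804901123047)
```

{"name": "apply_moves", "arguments": {"plan": [-3.5, 3.5, 0, 0, 0, 0, 30, 0, 0, 0, 30, 0, 0, 0, 30, 0, 0, 0, 30, 0, 0, 0, 20, 0, 0, 0, 13, 0, 0, 0, 7, 0, 0, 0, 4, 0, 0, 0, 0, 0, 0, 0, 0, 0, 0, 0, 0, 0]}}

```text
time_s: 3.75
ee_pos: [0.6135, -0.1088, 0.0422]
eef_rot: [-3.141, 0.001, 3.105]
force: [-0.9, -0.2, -0.6]
grip_width: 0.0006
grip_force: 0.0
```

```bash
python3 -c "
from h import *
o=monitor.get_obs();print(o['ee_pos'],o['eef_rot'],o['force'],o['joint_vel'])"
```

```text
[ 0.61351636 -0.10879582  0.04224252] [-3.14135466e+00  1.19436948e-03  3.10477565e+00] [-0.86177187 -0.17667295 -0.59096038] [-0.00089023  0.00351068  0.00249825  0.00139328 -0.00013756 -0.00063552]
```

{"name": "apply_moves", "arguments": {"plan": [0, 0, 2, 0, 0, 0, 2, 0, 0, 0, 1.5, 0, 0, 0, 1, 0, 0, 0, 0.5, 0, 0, 0, 0.5, 0, 0, 0, 0, 0, 0, 0, 0, 0]}}

```text
time_s: 4.55
ee_pos: [0.6132, -0.1087, 0.034]
eef_rot: [-3.142, 0.0, 3.105]
force: [0.6, -0.1, 0.8]
grip_width: 0.0001
grip_force: 0.0
```

{"name": "apply_moves", "arguments": {"plan": [0, 0, 0.3, 0, 0, 0, 0.3, 0, 0, 0, 0.3, 0, 0, 0, 0, 0, 0, 0, 0, 0]}}

```text
time_s: 5.05
ee_pos: [0.6131, -0.1087, 0.0331]
eef_rot: [3.142, -0.0, 3.105]
force: [0.1, 0.3, 0.1]
grip_width: 0.0002
grip_force: 0.0
```

{"name": "apply_moves", "arguments": {"plan": [0, 0, 0.3, 0, 0, 0, 0.3, 0, 0, 0, 0, 0, 0, 0, 0, 0]}}

```text
time_s: 5.45
ee_pos: [0.6132, -0.1087, 0.0326]
eef_rot: [-3.142, 0.0, 3.105]
force: [-0.9, -0.4, 2.9]
grip_width: 0.0003
grip_force: 1.3
```

{"name": "apply_moves", "arguments": {"plan": [0, 0, 0.3, 0, 0, 0, 0, 0, 0, 0, 0, 0]}}

```text
time_s: 5.75
ee_pos: [0.6132, -0.1087, 0.0324]
eef_rot: [-3.142, 0.0, 3.105]
force: [-1.5, -0.2, 5.6]
grip_width: 0.0007
grip_force: 2.6
```

{"name": "apply_moves", "arguments": {"plan": [0, 0, 0.2, 0, 0, 0, 0, 0, 0, 0, 0, 0]}}

```text
time_s: 6.05
ee_pos: [0.6132, -0.1087, 0.0324]
eef_rot: [-3.142, 0.0, 3.105]
force: [-2.7, 0.0, 6.2]
grip_width: 0.0004
grip_force: 3.2
```

{"name": "apply_moves", "arguments": {"plan": [1, 0, 0, 0, 1, 0, 0, 0, 1, 0, 0, 0, 1, 0, 0, 0, 1, 0, 0, 0]}}

```text
time_s: 6.55
ee_pos: [0.6086, -0.1086, 0.0324]
eef_rot: [-3.141, 0.002, 3.105]
force: [3.3, -0.8, 4.5]
grip_width: 0.0001
grip_force: 2.7
```

{"name": "apply_moves", "arguments": {"plan": [0, 0, 0.15, 0, 1, 0, 0.1, 0, 2, 0, 0, 0, 2, 0, 0, 0, 2, 0, 0, 0, 2, 0, 0, 0]}}

```text
time_s: 7.15
ee_pos: [0.5998, -0.1084, 0.0324]
eef_rot: [-3.141, 0.002, 3.105]
force: [4.5, 0.2, 6.8]
grip_width: 0.0003
grip_force: 3.2
```

```bash
cat > t.py <<'E'
from h import *
def tin(c,lo=.024,hi=.045):
    P=cloud(c);K=c["mtx"];R,_=cv2.Rodrigues(np.array(c["rvec"],float));t=np.array(c["tvec"]).ravel()
    hsv=cv2.cvtColor(c["image"],cv2.COLOR_RGB2HSV).astype(int);S,V=hsv[...,1],hsv[...,2]
    m=(S<60)&(V>120)&(P[...,2]>lo)&(P[...,2]<hi)&(P[...,0]>.4)&(P[...,0]<.7)&(P[...,1]>-.2)&(P[...,1]<-.05)
    q=P[m]
    return cv2.minAreaRect((q[:,:2]*1000).astype(np.float32)),np.median(q[:,2])
if __name__=="__main__":
    o=monitor.get_obs();print(o['ee_pos'],o['force'])
    for n in("scene","side"):
        c=camera(n);print(n,tin(c));save(c,f"pics/{n}_{o['time_s']:.2f}.png")
E
python3 t.py
```

```text
[ 0.59978819 -0.10837601  0.03236248] [4.51854922 0.18708532 6.79181793]
scene (((620.9473266601562, -129.87709045410156), (127.12994384765625, 107.08110809326172), 83.87202453613281), np.float64(0.0303710642640861))
side (((615.4296875, -139.07827758789062), (104.38248443603516, 129.47030639648438), 4.531833648681641), np.float64(0.031006608337820186))
```

```bash
python3 - <<'E'
import cv2
a=cv2.imread("pics/scene_7.15.png")[200:330,170:350];b=cv2.imread("pics/side_7.15.png")[200:330,200:380]
cv2.imwrite("pics/x1.png",cv2.resize(cv2.hconcat([a,b]),None,fx=2.2,fy=2.2))
E
```

```text
(no output)
```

View pics/x1.png

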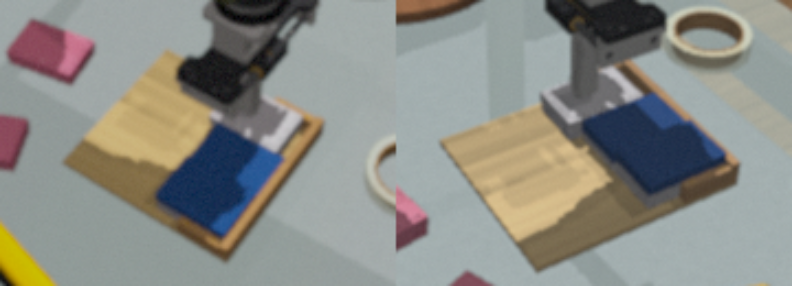

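The tin juts out in front of the blues with a gap behind it, so it is following the fingertips (right half, (575,105)).

{"name": "apply_moves", "arguments": {"plan": [2, 0, 0, 0, 2.5, 0, 0, 0, 2.5, 0, 0, 0, 2.5, 0, 0, 0, 2.5, 0, 0, 0, 2.5, 0, 0, 0, 2.5, 0, 0, 0]}}

```text
time_s: 7.95
ee_pos: [0.5828, -0.1077, 0.0324]
eef_rot: [-3.141, 0.002, 3.105]
force: [4.5, 0.0, 7.2]
grip_width: 0.0006
grip_force: 3.2
```

{"name": "apply_moves", "arguments": {"plan": [2.5, 0, 0, 0, 2.5, 0, 0, 0, 2.5, 0, 0, 0, 2.5, 0, 0, 0, 2.5, 0, 0, 0, 2.5, 0, 0, 0, 2.5, 0, 0, 0]}}

```text
time_s: 8.65
ee_pos: [0.5653, -0.1071, 0.0324]
eef_rot: [-3.141, 0.002, 3.105]
force: [3.7, -0.7, 6.8]
grip_width: 0.001
grip_force: 3.3
```

{"name": "apply_moves", "arguments": {"plan": [2.5, 0, 0, 0, 2.5, 0, 0, 0, 2.5, 0, 0, 0, 2.5, 0, 0, 0, 2.5, 0, 0, 0, 2.5, 0, 0, 0, 2.5, 0, 0, 0, 2.5, 0, 0, 0]}}

```text
time_s: 9.45
ee_pos: [0.5454, -0.1064, 0.0323]
eef_rot: [-3.141, 0.002, 3.105]
force: [3.8, 0.7, 6.4]
grip_width: 0.0006
grip_force: 3.3
```

{"name": "apply_moves", "arguments": {"plan": [2.5, 0, 0, 0, 2.5, 0, 0, 0, 2.5, 0, 0, 0, 2.5, 0, 0, 0, 2.5, 0, 0, 0, 2.5, 0, 0, 0, 2.5, 0, 0, 0, 2.5, 0, 0, 0]}}

```text
time_s: 10.25
ee_pos: [0.5254, -0.1057, 0.0323]
eef_rot: [-3.141, 0.002, 3.105]
force: [4.1, -0.3, 7.3]
grip_width: 0.0006
grip_force: 3.3
```

```bash
python3 t.py; python3 - <<'E'
import cv2,glob,os
f=lambda n:max(glob.glob(f"pics/{n}_*.png"),key=os.path.getmtime)
a=cv2.imread(f("scene"))[200:330,170:350];b=cv2.imread(f("side"))[200:330,200:380]
cv2.imwrite("pics/x2.png",cv2.resize(cv2.hconcat([a,b]),None,fx=2.2,fy=2.2))
E
```

```text
[ 0.52539376 -0.10566308  0.03234032] [ 4.08106656 -0.33608661  7.25597943]
scene (((583.8150024414062, -125.37471008300781), (126.38391876220703, 181.19232177734375), 83.6196517944336), np.float64(0.0302699489543987))
side (((580.70703125, -136.3535614013672), (184.27471923828125, 127.40235137939453), 1.018678903579712), np.float64(0.03101504474410297))
```

View pics/x2.png

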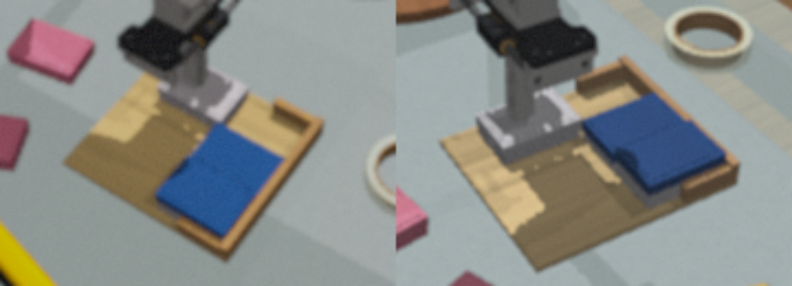

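The tin is moving straight and the blues have stayed put. About 18 mm more, then lift, open and re-measure.

{"name": "apply_moves", "arguments": {"plan": [2.5, 0, 0, 0, 2.5, 0, 0, 0, 2.5, 0, 0, 0, 2.5, 0, 0, 0, 2.5, 0, 0, 0, 2.5, 0, 0, 0, 2.5, 0, 0, 0, 1.5, 0, 0, 0, 0, 0, 0, 0, 0, 0, 0, 0, 0, 0, 0, 0]}}

```text
time_s: 11.45
ee_pos: [0.5063, -0.105, 0.0323]
eef_rot: [-3.141, 0.002, 3.105]
force: [2.8, -0.1, 8.3]
grip_width: 0.0005
grip_force: 3.8
```

{"name": "apply_moves", "arguments": {"plan": [0, 0, -1, 0, 0, 0, -5, 0, 0, 0, -20, 0, 0, 0, -30, 0, 0, 0, -30, 0, 0, 0, -30, 0, 0, 0, -15, 0, 0, 0, 0, 0, 0, 0, 0, 0]}}

```text
time_s: 12.35
ee_pos: [0.5052, -0.1047, 0.1619]
eef_rot: [3.141, -0.001, 3.105]
force: [-0.3, -0.0, -1.6]
grip_width: 0.0005
grip_force: 0.0
```

```bash
python3 - <<'E'
from h import *
c=camera("wrist");save(c,"pics/w1.png");o=monitor.get_obs();print(o["ee_pos"],o["eef_rot"])
P=cloud(c);im=c["image"];hsv=cv2.cvtColor(im,cv2.COLOR_RGB2HSV).astype(int);S,V=hsv[...,1],hsv[...,2]
z=P[...,2];m=((S<60)&(V>110)&(z>.024)&(z<.045)&(P[...,1]>-.25)&(P[...,1]<0)&(P[...,0]<.62)).astype(np.uint8)
m=cv2.morphologyEx(m,cv2.MORPH_OPEN,np.ones((3,3)))
n,l,st,ce=cv2.connectedComponentsWithStats(m)
for i in range(1,n):
    if st[i,4]>150: q=P[l==i];print(st[i],np.median(q[:,2]),cv2.minAreaRect((q[:,:2]*1000).astype(np.float32)))
E
```

```text
[ 0.50506917 -0.1046164   0.16145114] [ 3.14114018e+00 -2.03582315e-03  3.10478419e+00]
[ 251  173   57   80 4169] 0.0316986557657607 ((516.36962890625, -105.71178436279297), (60.02243423461914, 89.49333953857422), 87.82775115966797)
```

View pics/w1.png

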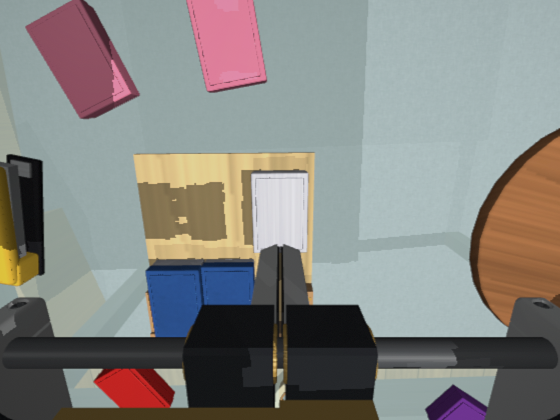

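{"name": "apply_moves", "arguments": {"plan": [-11.3, -0.7, 0, 0, 0, 0, 20, 0, 0, 0, 20, 0, 0, 0, 20, 0, 0, 0, 20, 0, 0, 0, 10, 0, 0, 0, 5, 0, 0, 0, 0, 0, 0, 0, 0, 0, 0, 0, 0, 0], "hand": 1, "squeeze": 12}}

```text
time_s: 13.4
ee_pos: [0.5173, -0.106, 0.0684]
eef_rot: [-3.141, 0.001, 3.105]
force: [0.1, 0.0, -0.0]
grip_width: 0.077
grip_force: 0.0
```

{"name": "apply_moves", "arguments": {"plan": [0, 0, 0, 0, 0, 0, 0, 0, 0, 0, 0, 0, 0, 0, 10, 0, 0, 0, 15, 0, 0, 0, 10, 0, 0, 0, 8, 0, 0, 0, 6, 0, 0, 0, 4, 0, 0, 0, 2, 0, 0, 0, 1, 0, 0, 0, 0, 0, 0, 0, 0, 0]}}

```text
time_s: 14.7
ee_pos: [0.5172, -0.1059, 0.012]
eef_rot: [-3.141, 0.0, 3.105]
force: [0.4, 0.1, 0.1]
grip_width: 0.0941
grip_force: 0.0
```

{"name": "apply_moves", "arguments": {"plan": [0, 0, 1.5, 0, 0, 0, 1, 0, 0, 0, 0.8, 0, 0, 0, 0, 0, 0, 0, 0, 0]}}

```text
time_s: 15.2
ee_pos: [0.517, -0.1059, 0.0084]
eef_rot: [-3.142, -0.0, 3.105]
force: [-0.5, -0.4, -0.0]
grip_width: 0.0941
grip_force: 0.0
```

{"name": "apply_moves", "arguments": {"plan": [0, 0, 0, 0, 0, 0, 0, 0, 0, 0, 0, 0, 0, 0, 0, 0, 0, 0, 0, 0, 0, 0, 0, 0, 0, 0, 0, 0, 0, 0, 0, 0, 0, 0, 0, 0, 0, 0, 0, 0], "hand": -1, "squeeze": 12}}

```text
time_s: 16.2
ee_pos: [0.517, -0.1059, 0.0084]
eef_rot: [3.142, 0.0, 3.105]
force: [-0.2, 0.6, 0.6]
grip_width: 0.0595
grip_force: 12.0
```

{"name": "apply_moves", "arguments": {"plan": [0, 0, -2, 0, 0, 0, -4, 0, 0, 0, -8, 0, 0, 0, -12, 0, 0, 0, -16, 0, 0, 0, -16, 0, 0, 0, -16, 0, 0, 0, -10, 0, 0, 0, -5, 0, 0, 0, 0, 0, 0, 0, 0, 0, 0, 0, 0, 0]}}

```text
time_s: 17.4
ee_pos: [0.5166, -0.1058, 0.0967]
eef_rot: [3.141, -0.001, 3.105]
force: [0.2, -0.7, -3.0]
grip_width: 0.06
grip_force: 12.0
```

```bash
python3 - <<'E'
from h import *
c=camera("wrist");o=monitor.get_obs();print(o["ee_pos"],o["force"],o["grip_width"],o["grip_force"])
P=cloud(c);im=c["image"];hsv=cv2.cvtColor(im,cv2.COLOR_RGB2HSV).astype(int);S,V=hsv[...,1],hsv[...,2]
z=P[...,2];m=((S<60)&(V>110)&(z>.08)&(z<.14)&(abs(P[...,1]+.106)<.06)&(abs(P[...,0]-.51)<.08))
q=P[m];print(len(q));A=np.c_[q[:,:2],np.ones(len(q))];s=np.linalg.lstsq(A,q[:,2],rcond=None)[0];print("tilt",s,np.median(q[:,2]),cv2.minAreaRect((q[:,:2]*1000).astype(np.float32)))
E
```

```text
[ 0.51671552 -0.10579851  0.09677559] [-0.00829723  0.11875606 -2.63274711] 0.059934172106193985 11.99176400899887
14013
tilt [ 0.00286196 -0.00055155  0.11831636] 0.11999757701050695 ((515.91357421875, -105.7978744506836), (84.03202819824219, 89.76505279541016), 88.15409088134766)
```

{"name": "apply_moves", "arguments": {"plan": [2, 8, 0, 0, 3, 16, 0, 0, 3, 24, 0, 0, 3, 28, 0, 0, 3, 28, 0, 0, 3, 28, 0, 0, 3, 28, 0, 0, 3, 28, 0, 0, 3, 28, 0, 0, 3, 28, 0, 0, 3, 28, 0, 0, 3, 26, 0, 0, 2, 20, 0, 0, 1, 14, 0, 0, 1, 8, 0, 0, 0, 0, 0, 0, 0, 0, 0, 0, 0, 0, 0, 0]}}

```text
time_s: 19.25
ee_pos: [0.4906, 0.2346, 0.0974]
eef_rot: [-3.141, -0.0, 3.104]
force: [-0.4, -0.2, -2.2]
grip_width: 0.0598
grip_force: 12.0
```

```bash
python3 t.py >/dev/null; python3 - <<'E'
from h import *
o=monitor.get_obs();print(o["ee_pos"],o["force"])
c=camera("wrist");save(c,"pics/w2.png");P=cloud(c);q=P[(abs(P[...,0]-.56)<.12)&(abs(P[...,1]-.24)<.12)&(P[...,2]<.05)&(P[...,2]>.025)];print("ttz",np.median(q[:,2]))
E
```

```text
[0.49065889 0.2347096  0.09741903] [-0.10825774 -0.0361541  -2.57994645]
ttz 0.03348410744972555
```

View pics/w2.png

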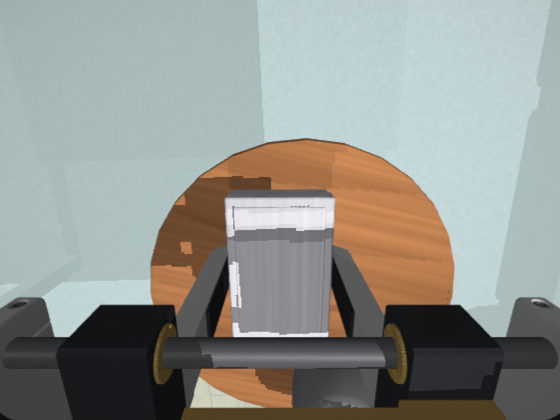

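The tin (280,265) hangs over the disc, away from the jar (330,385). Lowering it.

{"name": "apply_moves", "arguments": {"plan": [0, 0, 8, 0, 0, 0, 12, 0, 0, 0, 12, 0, 0, 0, 10, 0, 0, 0, 7, 0, 0, 0, 4, 0, 0, 0, 2, 0, 0, 0, 0, 0, 0, 0, 0, 0]}}

```text
time_s: 20.3
ee_pos: [0.4907, 0.2354, 0.0428]
eef_rot: [3.141, 0.001, 3.105]
force: [0.3, 0.1, -2.7]
grip_width: 0.0598
grip_force: 12.0
```

{"name": "apply_moves", "arguments": {"plan": [0, 0, 0.6, 0, 0, 0, 0.5, 0, 0, 0, 0.5, 0, 0, 0, 0.4, 0, 0, 0, 0, 0]}}

```text
time_s: 20.8
ee_pos: [0.4905, 0.2353, 0.0404]
eef_rot: [-3.142, -0.0, 3.105]
force: [0.0, 0.0, -2.5]
grip_width: 0.0598
grip_force: 12.0
```

{"name": "apply_moves", "arguments": {"plan": [0, 0, 0.6, 0, 0, 0, 0.6, 0, 0, 0, 0.6, 0, 0, 0, 0.5, 0, 0, 0, 0.4, 0, 0, 0, 0, 0, 0, 0, 0, 0]}}

```text
time_s: 21.5
ee_pos: [0.4905, 0.2353, 0.0377]
eef_rot: [3.142, -0.0, 3.105]
force: [0.4, 0.8, -3.0]
grip_width: 0.0601
grip_force: 12.0
```

{"name": "apply_moves", "arguments": {"plan": [0, 0, 0.3, 0, 0, 0, 0.3, 0, 0, 0, 0.3, 0, 0, 0, 0, 0]}}

```text
time_s: 21.9
ee_pos: [0.4905, 0.2353, 0.0368]
eef_rot: [3.142, -0.0, 3.105]
force: [0.1, -0.8, -2.5]
grip_width: 0.0602
grip_force: 12.0
```

{"name": "apply_moves", "arguments": {"plan": [0, 0, 0.3, 0, 0, 0, 0.3, 0, 0, 0, 0, 0, 0, 0, 0, 0]}}

```text
time_s: 22.3
ee_pos: [0.4906, 0.2353, 0.0364]
eef_rot: [3.142, 0.0, 3.105]
force: [-1.8, -1.2, 1.6]
grip_width: 0.06
grip_force: 12.0
```

Contact: the z force went from -2.7 to +1.6 N. Releasing.

{"name": "apply_moves", "arguments": {"plan": [0, 0, 0, 0, 0, 0, 0, 0, 0, 0, 0, 0, 0, 0, 0, 0, 0, 0, 0, 0, 0, 0, 0, 0, 0, 0, 0, 0, 0, 0, 0, 0], "hand": 1}}

```text
time_s: 23.1
ee_pos: [0.4905, 0.2353, 0.0362]
eef_rot: [3.142, -0.0, 3.105]
force: [0.2, -0.4, 0.3]
grip_width: 0.0939
grip_force: 0.0
```

{"name": "apply_moves", "arguments": {"plan": [0, 0, -3, 0, 0, 0, -8, 0, 0, 0, -20, 0, 0, 0, -30, 0, 0, 0, -30, 0, 0, 0, -30, 0, 0, 0, -10, 0, 0, 0, 0, 0, 0, 0, 0, 0]}}

```text
time_s: 24.0
ee_pos: [0.4901, 0.2351, 0.166]
eef_rot: [-3.141, -0.001, 3.105]
force: [-0.2, -0.6, -0.1]
grip_width: 0.0938
grip_force: 0.0
```

```bash
python3 - <<'E'
from h import *
c=camera("wrist");s=camera("scene");save(s,"pics/s9.png")
P=cloud(c);hsv=cv2.cvtColor(c["image"],cv2.COLOR_RGB2HSV).astype(int);S,V=hsv[...,1],hsv[...,2]
m=(S<60)&(V>80)&(P[...,2]>.052)&(P[...,2]<.07)&(abs(P[...,0]-.49)<.09)&(abs(P[...,1]-.235)<.06)
q=P[m];print(np.median(q[:,2]),cv2.minAreaRect((q[:,:2]*1000).astype(np.float32)))
f=np.load("c0.npz")
d=cv2.absdiff(f["s"],s["image"]).max(2)
for n,(u,v,w,h) in dict(blue=(242,257,56,50),stapler=(155,295,55,60),tape=(335,260,44,36),jar=(352,138,26,36)).items():print(n,np.mean(d[v:v+h,u:u+w]>30))
E
```

```text
0.059637666685543794 ((489.8756103515625, 235.01974487304688), (60.04408264160156, 89.84406280517578), 88.146728515625)
blue 0.060714285714285714
stapler 0.0
tape 0.0
jar 0.0
```

View pics/s9.png

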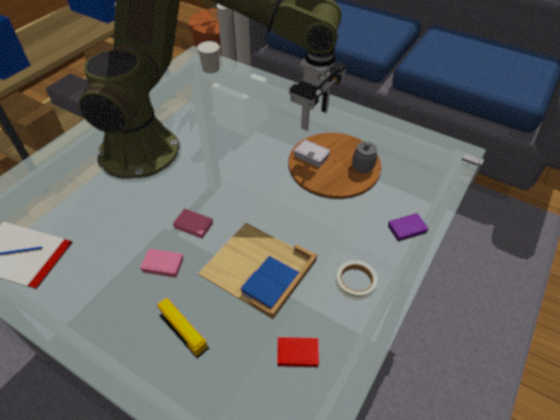

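The tin lies flat on the turntable at (311,152), clear of the jar. The blues, stapler and tape haven't moved.

```bash
python3 -c "
from station import ctrl
print(ctrl.hand_in())"
```

```text
the job is handed in; nothing more can be done
None
```

I drew the aluminium tin clear of the row (about 7 N on the lid), set it down lid up on the turntable about 65 mm from its axis and clear of the jar, saw nothing else shift in the camera images, and handed the job in at about 24 s; the hand-in returned no verdict.

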